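# Clamp a rack strut in the bench clamp to the right tightness

## Task

Slide the red rack strut lengthwise into the throat of the grey bench clamp, flat on the bed between the guide strips, until its end touches the post. Then turn the black knob clockwise until you feel the pad bite on the strut, give it a quarter turn more and no further, and let go, leaving the bolt bin, the wrench and the oil bottle where they are.

Things in the scene. Friction and masses are not known exactly. Their poses are not given: they have to be found in the camera images.
- strut: loose red steel box-section strut, 200 long x 40 wide x 30 mm high, 0.25 kg, dark slots along its top. Origin: centre of its underside; x along its length, z up. Both ends are alike, so either may lead.
- clamp: grey bench clamp fixed to the table. Origin: on the screw axis at table height, z up; the strut enters along +x. Bed: x -75 to 75 mm, y -45 to 45, top 12 mm above the table. Guide strips 48 mm apart (inner faces y = +-24), x -60 to 30, tops 27 mm up; the mouth flares before them to x = -80. Overarm 44 mm wide, x -25 to 65, underside 75 and top 99 mm up.
- stop (a point): centre of the post's face at bed height (clamp x = 40 mm, 12 mm above the table); the post is the end stop, 60 mm wide. A strut that is fully home touches it, with its centre at clamp x = -60 mm, y = 0, and its outer 85 mm overhanging the bed.
- knob_grip (a point): on the knob's axis, 129 mm above the table. The knob is a black bar 64 mm long and 18 mm thick, 111 to 145 mm above the table, on a disc of 48 mm diameter; the point's x axis runs along the bar, z up; a white dash on top marks its -x end. Pinch the bar across its 18 mm. It keeps its height as it turns.
- knob (a joint): knob angle in rad; grows as it is turned clockwise seen from above (tightening). The spindle goes down 24 mm per turn. It turns with 0.08 N m; from where the pad touches the strut this rises by 0.28 N m within 0.3 rad. That place differs each time, 0.85 to 1.8 rad after the start. It stays where it is left, but once biting springs back some 0.25 rad when let go (still clamped).
- pad (a joint): how far the pad under the spindle has been pushed back up into its stiff friction sleeve, in m. 0 until the pad has bitten; as the knob is tightened past the bite it grows by 3.8 mm per rad (about 5 to 6 mm in all for a quarter turn past the bite), and it does not come back.
- pad_face (a point): centre of the underside of the pad, a round black rubber disc of 26 mm diameter; it presses on the top of the strut; at the start it is 3 to 7 mm above the top of a strut lying on the bed
- bolt_bin: bystander: black bin with bolts, 160 x 100 x 75 mm; origin at the centre of its underside
- wrench: bystander: steel wrench, 180 mm long, lying on the table
- oil: bystander: white bottle with an orange cap, 56 mm diameter, 150 mm high; origin at the centre of its underside
Things that resemble listed ones, but are neither listed nor needed, are in the scene too. Leave any orange look-alike of the strut alone.

How it is judged:
By the outcome, as a careful person would: the job done as asked, in the order asked, and still so for the second after the job is handed in, with the robot touching nothing.
It also fails if it takes over 72 s, if anything falls off the work surface, if the arm or the gripper's body presses on something with over 40 N, if the wrist force passes 120 N, or if a joint passes its speed limit or range.

## Robot

A 7-joint arm with a two-finger parallel gripper is mounted at the origin on the work surface. World frame = base frame: x ahead of the robot, y to its left, z up, the work surface at z = 0. Lengths are in mm, angles in rad, forces in N, time in s.
With the tool pointing down it reaches from about 400 to 875 mm from the base axis. Payload 4.4 kg.
Tool frame: the origin (TCP) lies on the centre line of the jaws, within the pads' length; the fingertips stand 8 mm ahead of it and the grasp point (between the pads) lies 11 mm behind it; x points along the fingers, z is the direction in which the jaws open and shut, and the axes are right-handed (so a half turn about x gives the same grasp; the last joint's range is limited). The gripper opens to 85 mm and grips with 20 to 120 N. Pads are 22 mm wide; open, the fingers measure 114 mm over their backs; the gripper's body (76 mm by 85 mm) begins 54 mm behind the grasp point. The pads swing forward as they close: fully open they stand 13 mm farther back than shut.
Start: joints at [-1.388, 0.628, 0.038, 1.517, -0.027, 0.996, -0.02], TCP at [160.032, 630.006, 239.313] pointing down, gripper open.
Joint ranges: [-3.06, 3.06], [-0.37, 2.12], [-1.25, 1.32], [0.18, 2.47], [-1.1, 4.24], [0.23, 1.98], [-2.94, 2.94]. Speed limits (rad/s): [2.57, 2.57, 3.14, 3.14, 3.14, 3.14, 3.14].

## Interface

Orientations are given as [roll, pitch, yaw] about the fixed x, y, z axes, in that order (R = Rz(yaw) Ry(pitch) Rx(roll)).
In Python, from cell import ctrl, get_image, camera_params gives the robot as it stands. The module is installed in compiled form; this text tells all that it offers.
- The arm moves only by the shell command python3 -m handwheel 'ROWS'. ROWS is text: rows parted by semicolons, each of 7 numbers parted by spaces: the opening, from -1 (shut) to 1 (fully open), then the shift along the tool's x, y, z in mm, then the turn, a rotation vector about the tool's x, y, z in rad. In form: grip x y z wx wy wz; .... A call has 1 to 10 rows; each row shifts and turns the pose as measured when the row begins, along the tool's axes as they then stand; what a row does not reach is not made up. A row lasts 1/10 s, in which the tool goes at most 50 mm and 8.59 degrees, less where a joint would pass 70% of its speed; a pose out of reach is approached as far as the arm can. A call with a gripper value outside its range is refused whole. The fingers move at their own pace and stop on an object; the grip force is fixed at half the most. Time passes only in rows, so rows that do not move let the fingers close. It gives the time, the measured TCP pose, the force and the opening at its end, in the units of the state.
- ctrl.read_state(): the state, without advancing time (a new reading comes with each control period).
- get_image(name): name is "scene" or "top" or "wrist"; returns the picture (384x512x3 uint8, blue, green, red); there is no depth.
- camera_params(name): a dict with "fx", "fy", "cx", "cy" (pixels), "eye" and "orientation" of the camera in the world. Camera axes: x right, y up, looking along -z (the intrinsics and any distortion apply to the point x, -y, -z); pixel columns grow to the right and rows downward; lengths in mm; the calibration is good to about 2 mm. The wrist camera is an equidistant fisheye: a pixel r from the principal point sees the ray r / f radians off the axis. A picture is of the moment at which its call begins: read the wrist's pose just before it. camera_params takes no time and is no camera call; for the wrist camera it gives the pose at the moment of the call.
- ctrl.finish_job(): hands the job in, once; it reports no verdict.
The state is a dict: "clock": time; "qpos": joint angles; "qd": joint speeds; "tau": joint torques, N m; "eef_pos": TCP position; "tool_rot": TCP orientation; "force": force on the tool from outside, world axes, zero at the start; "torque": the same for the moment, N m; "width": finger opening in mm.
Only numpy, scipy, OpenCV 4.12 (cv2) and the standard library are available. Lean on these libraries where they do the work, as an engineer would, in place of code of your own. Each camera call takes 0.05 s, during which the arm holds its last target.

## Working session

There is one attempt and no reset: what is moved stays moved. The work goes in short steps, Python scripts to look and compute and a shell command to move; the robot and the scene stay as the last step left them, time stands still between calls to the robot, and variables do not carry over. Pictures are saved under pics/ and viewed, and the job is handed in when it is done.

```bash
mkdir -p pics; ls; python3 - <<'E'
from cell import ctrl,get_image,camera_params
import cv2
s=ctrl.read_state();print(s)
for n in("scene","top","wrist"):
    print(n,camera_params(n)); cv2.imwrite(f"pics/{n}0.png",get_image(n))
E
```

```text
pics
{'clock': 0.0, 'qpos': array([-1.38779547,  0.62936567,  0.03845139,  1.51838926, -0.02698047,
        0.99629223, -0.01997402]), 'qd': array([ 0.00231095, -0.00083365, -0.00119728, -0.00016467,  0.00182983,
        0.00108663,  0.0023432 ]), 'tau': array([-3.28224305e-04, -5.63422430e+01,  1.22615933e+00, -1.93436390e+01,
        1.10217198e-02,  1.08467790e-02, -3.36846838e-06]), 'eef_pos': array([159.88738126, 629.38744186, 238.36979528]), 'tool_rot': array([-3.11632566,  1.56886012, -1.7943017 ]), 'force': array([ 0.09982486, -0.52597389,  1.57319892]), 'torque': array([-0.0370382 , -0.03854664, -0.0074548 ]), 'width': 85.47570995689644}
scene {'fx': 426.7212030092945, 'fy': 426.7212030092945, 'cx': 251.06922348520962, 'cy': 194.77424896233077, 'eye': array([1536.07794749, -408.56288163,  953.94260261]), 'orientation': array([ 0.89389566, -0.01591858,  1.2102309 ])}
top {'fx': 474.9776433108539, 'fy': 474.9776433108539, 'cx': 249.47434823220846, 'cy': 193.9392350648824, 'eye': array([ 514.74038909,  -20.13570384, 1353.38133706]), 'orientation': array([ 4.81375786e-02,  8.45004851e-04, -1.60101743e+00])}
wrist {'fx': 297.3186396354542, 'fy': 297.3186396354542, 'cx': 259.9159814358561, 'cy': 193.38981071254156, 'eye': array([ 90.88941254, 648.94843844, 373.30900474]), 'orientation': array([-2.85770444e-01,  7.30904683e-04,  1.32068582e+00])}
```

View pics/scene0.png

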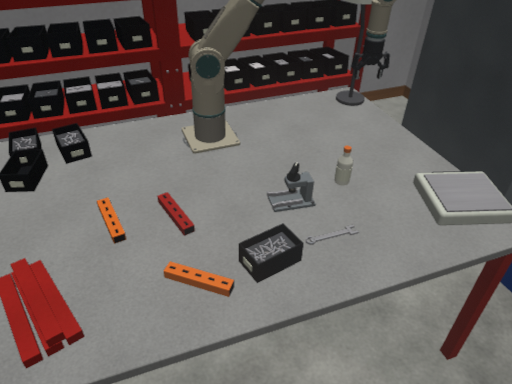

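View pics/top0.png

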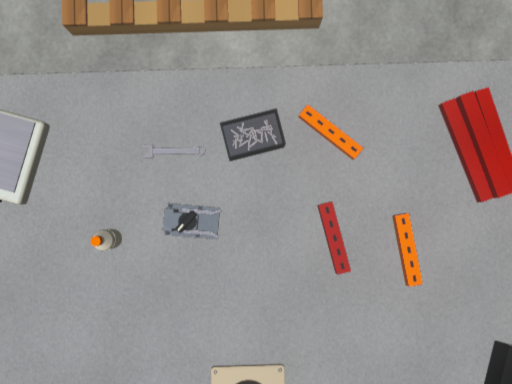

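View pics/wrist0.png

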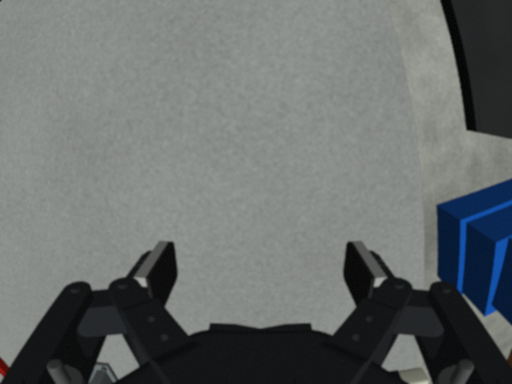

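The candidates for the strut are red with slots at top (334,237), orange at (331,132) and (408,250), and plain thick red bars at (478,145). Only (334,237) is red, slotted and of the right size. I'll enlarge it and the clamp to confirm.

```bash
cat > h.py <<'E'
import numpy as np
from scipy.spatial.transform import Rotation as R
from cell import ctrl,get_image,camera_params
import cv2
def ray(n,u,v,p=None):
    p=p or camera_params(n)
    a=(u-p['cx'])/p['fx'];b=(v-p['cy'])/p['fy']
    if n=='wrist':
        r=np.hypot(a,b); k=np.sin(r)/r if r>1e-9 else 1
        d=np.array([a*k,-b*k,-np.cos(r)])
    else: d=np.array([a,-b,-1.])
    return p['eye'],R.from_euler('xyz',p['orientation']).apply(d)
def pix(n,u,v,z,p=None):
    e,d=ray(n,u,v,p); return e+d*(z-e[2])/d[2]
def proj(n,P,p=None):
    p=p or camera_params(n)
    c=R.from_euler('xyz',p['orientation']).inv().apply(np.asarray(P,float)-p['eye'])
    x,y,z=c[...,0],-c[...,1],-c[...,2]
    if n=='wrist':
        r=np.hypot(x,y);th=np.arctan2(r,z);k=th/np.maximum(r,1e-9)
    else: k=1/z
    return np.stack([p['cx']+p['fx']*x*k,p['cy']+p['fy']*y*k],-1)
E
python3 - <<'E'
from h import *
t=cv2.imread('pics/top0.png');s=cv2.imread('pics/scene0.png')
a=cv2.resize(t[190:285,150:240],None,fx=6,fy=6,interpolation=2)[:570]
b=cv2.resize(s[150:220,255:335],None,fx=8,fy=8,interpolation=2)
c=cv2.resize(t[190:285,300:400],None,fx=4,fy=4,interpolation=2)
cv2.imwrite('pics/c1.png',a);cv2.imwrite('pics/c2.png',b);cv2.imwrite('pics/c3.png',c)
for n,P in(('strut',(334,237,30)),('clamp',(187,221,99)),('bin',(253,134,75)),('oil',(97,240,150)),('wrench',(175,152,0))):print(n,pix('top',*P))
E
```

```text
strut [ 451.73807571 -251.93753781   30.        ]
clamp [508.74858334 145.9289549   99.        ]
bin [738.65346807 -35.386494    75.        ]
oil [467.96533102 367.52747    150.        ]
wrench [706.650575   188.69072794   0.        ]
```

View pics/c1.png

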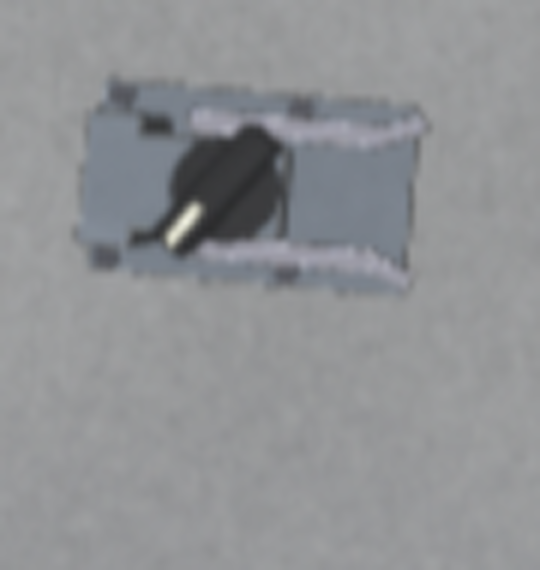

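View pics/c2.png

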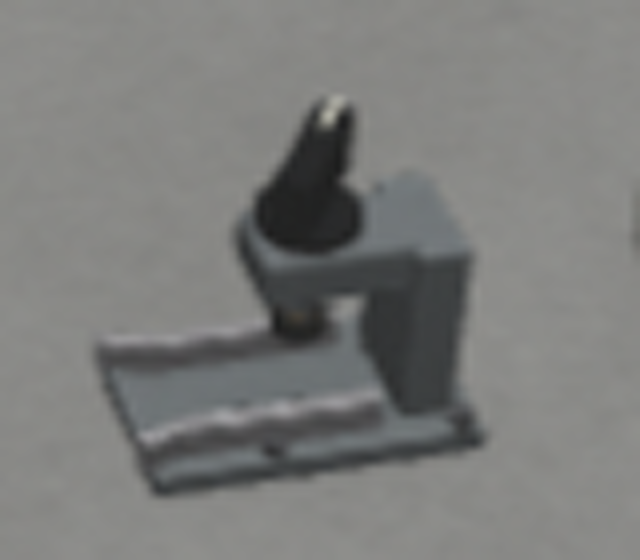

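View pics/c3.png

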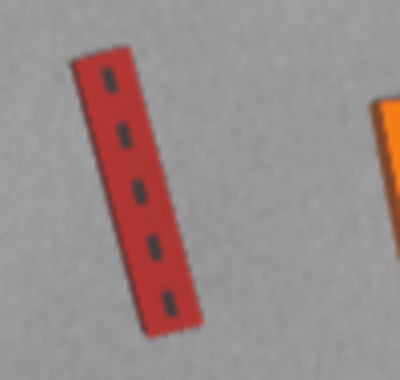

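```bash
cat > fit.py <<'E'
from h import *
from scipy.optimize import least_squares
def C(q,P):
    P=np.asarray(P,float);return R.from_euler('z',q[2]).apply(P)+[q[0],q[1],0]
def lines(img,n,q,k=None,p=None,S=1,o=(0,0),strut=None):
    def seg(a,b,col,qq):
        A=proj(n,C(qq,np.array([a,b])),p);A=(A-o)*S
        cv2.line(img,tuple(np.int32(A[0])),tuple(np.int32(A[1])),col,1,16)
    def rect(x0,x1,y0,y1,z,col,qq):
        c=[(x0,y0,z),(x1,y0,z),(x1,y1,z),(x0,y1,z)]
        for i in range(4):seg(c[i],c[(i+1)%4],col,qq)
    if q is not None:
        rect(-75,75,-45,45,12,(0,255,255),q);rect(-25,65,-22,22,99,(0,255,0),q)
        for y in(-24,24):seg((-60,y,27),(30,y,27),(255,0,255),q)
        for t in np.linspace(0,2*np.pi,24,endpoint=False):
            seg((24*np.cos(t),24*np.sin(t),111),(24*np.cos(t+.27),24*np.sin(t+.27),111),(255,255,0),q)
        if k is not None: rect(-32,32,-9,9,145,(255,255,255),(q[0],q[1],k))
    if strut is not None:
        rect(-100,100,-20,20,30+(strut[3] if len(strut)>3 else 0),(255,255,0),strut)
E
python3 - <<'E'
from fit import *
t=cv2.imread('pics/top0.png')
# strut: red mask contour
hsv=cv2.cvtColor(t,cv2.COLOR_BGR2HSV)
m=((hsv[...,0]<6)|(hsv[...,0]>172))&(hsv[...,1]>120)
m=m.astype(np.uint8);m[:,:305]=0;m[:,365:]=0;m[:190]=0;m[290:]=0
c=max(cv2.findContours(m,0,1)[0],key=cv2.contourArea)
print(cv2.minAreaRect(c))
cr=np.array([(72,62),(130,46),(202,322),(150,337)])/4+[300,190]
w=np.array([pix('top',*x,30) for x in cr]);print(w)
def f(q):return (proj('top',C(q,[(100,20,30),(100,-20,30),(-100,-20,30),(-100,20,30)]))-cr).ravel()
r=least_squares(f,[452,-252,.2]);print('strut',r.x,r.cost);st=r.x
# clamp
obs=[('top',(0,0,145),np.array((221,188))/6+[150,190]),
('top',(-75,-45,12),np.array((415,115))/6+[150,190]),
('top',(-75,45,12),np.array((408,293))/6+[150,190]),
('top',(75,-45,12),np.array((110,80))/6+[150,190]),
('top',(75,45,12),np.array((78,258))/6+[150,190]),
('scene',(-75,-45,0),np.array((155,492))/8+[255,150]),
('scene',(75,-45,0),np.array((483,442))/8+[255,150]),
('scene',(65,-22,99),np.array((468,250))/8+[255,150])]
def g(q,flip):
    out=[]
    for n,P,uv in obs:
        P=np.array(P,float)
        if flip:P[1]*=-1
        out.append(proj(n,C(q,P))-uv)
    return np.array(out).ravel()
for fl in(0,1):
    r=least_squares(g,[500,146,1.5],args=(fl,),loss='soft_l1');print(fl,r.x,r.cost,np.round(r.fun,1).tolist())
    if fl==0:q=r.x
    elif r.cost<1e9: q2=r.x
q=q if np.abs(g(q,0)).sum()<np.abs(g(q2,1)).sum() else q2
a=pix('top',*(np.array((180,240))/6+[150,190]),145);b=pix('top',*(np.array((262,135))/6+[150,190]),145)
k=np.arctan2(*(b-a)[:2][::-1]);print('k',k,(a+b)/2)
o=np.array([150,190]);A=cv2.resize(t[190:285,150:240],None,fx=6,fy=6,interpolation=2);lines(A,'top',q,k,None,6,o)
cv2.imwrite('pics/f1.png',A)
s=cv2.imread('pics/scene0.png');B=cv2.resize(s[150:220,255:335],None,fx=8,fy=8,interpolation=2);lines(B,'scene',q,k,None,8,np.array([255,150]));cv2.imwrite('pics/f2.png',B)
E
```

```text
((333.9551696777344, 237.6866912841797), (71.64382934570312, 14.665912628173828), 74.8989028930664)
[[ 540.49373551 -210.78306149   30.        ]
 [ 550.41197772 -251.58361459   30.        ]
 [ 358.01301916 -293.98942934   30.        ]
 [ 348.79777756 -257.63132365   30.        ]]
strut [ 4.49448780e+02 -2.53493127e+02  2.28828940e-01] 0.8813599443438729
0 [508.37706956 143.42634763   1.43784804] 5.998100640175487 [-1.2, -0.1, 0.9, -1.5, -1.3, 0.7, -1.0, -1.1, 0.8, 1.0, -1.0, 0.4, -0.3, 0.8, -0.4, -1.6]
1 [574.36160733 141.04679908   1.62940348] 157.51755682238775 [-0.9, -26.0, 0.9, 1.8, -0.7, -59.6, -1.3, 12.3, 1.5, -49.0, -2.0, -1.3, -4.9, -5.9, 0.9, 0.0]
k -0.6901208689672603 [508.36611539 140.26189099 145.        ]
```

View pics/f1.png

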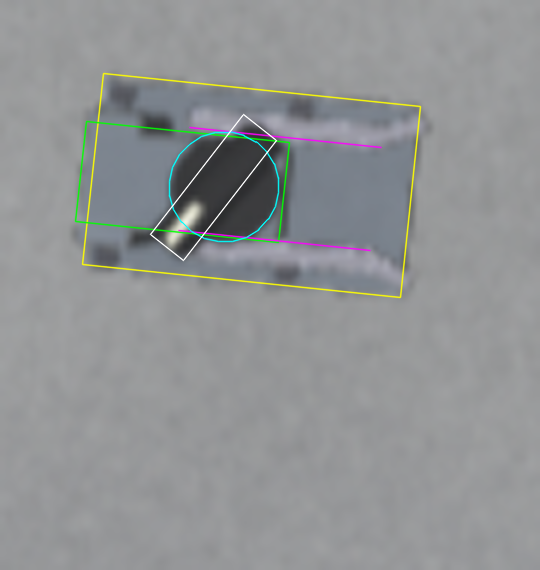

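View pics/f2.png

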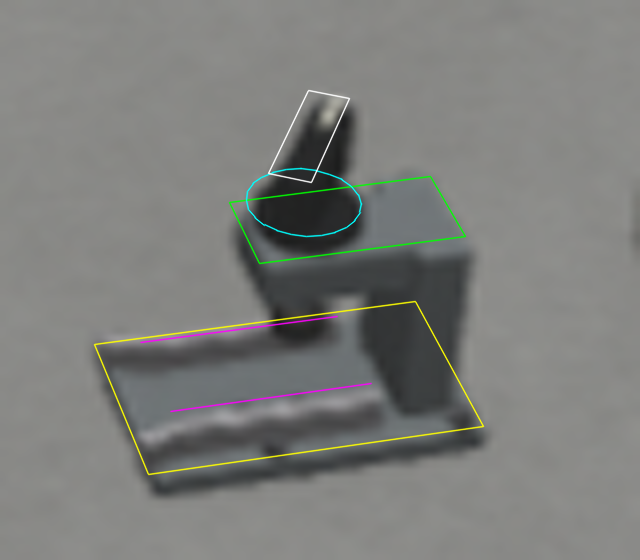

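```bash
cat >> h.py <<'E'
def st(verbose=1):
    s=ctrl.read_state();M=R.from_euler('xyz',s['tool_rot']).as_matrix()
    if verbose:print('t%.2f'%s['clock'],'tcp',s['eef_pos'].round(1),'toolx',M[:,0].round(3),'zyaw%.3f'%np.arctan2(M[1,2],M[0,2]),'q',s['qpos'].round(2),'F',s['force'].round(1),'T',s['torque'].round(2),'w%.1f'%s['width'])
    return s,M
def plan(target,zyaw,flip=False):
    """tool shift & rotvec (tool frame) to TCP target with tool x down, jaw axis z at zyaw (mod pi nearest unless flip)"""
    s,M=st()
    z=np.array([np.cos(zyaw),np.sin(zyaw),0]);x=np.array([0,0,-1.]);y=np.cross(z,x)
    T=np.stack([x,y,z],1)
    print('shift',(M.T@(np.asarray(target)-s['eef_pos'])).round(1),'rotvec',R.from_matrix(M.T@T).as_rotvec().round(3))
E
python3 - <<'E'
from h import *
s,M=st();print(M.round(3));p=camera_params('wrist');print('cam in tool',M.T@(p['eye']-s['eef_pos']), 'cam look',M.T@R.from_euler('xyz',p['orientation']).apply([0,0,-1]))
E
```

```text
t0.15 tcp [159.9 629.5 238.6] toolx [-0.    -0.001 -1.   ] zyaw1.322 q [-1.39  0.63  0.04  1.52 -0.03  1.   -0.02] F [-0.6 -0.9  1.3] T [-0.   -0.04  0.04] w85.4
[[-0.    -0.969  0.246]
 [-0.001  0.246  0.969]
 [-1.    -0.    -0.001]]
cam in tool [-134.80531069   71.66634798    1.66922225] cam look [ 9.59456823e-01 -2.81855092e-01  5.57529600e-04]
```

```bash
cat >> h.py <<'E'
def path(target,zyaw,N,grip=1,show=10,polar=True):
    s,M=st();p=s['eef_pos'];y0=np.arctan2(M[1,2],M[0,2])
    dy=zyaw-y0
    a0,r0=np.arctan2(p[1],p[0]),np.hypot(*p[:2]);a1,r1=np.arctan2(target[1],target[0]),np.hypot(*target[:2])
    def at(f):
        if polar:
            a=a0+f*(a1-a0);r=r0+f*(r1-r0);P=np.array([r*np.cos(a),r*np.sin(a),p[2]+f*(target[2]-p[2])])
        else:P=p+f*(np.asarray(target)-p)
        return P,y0+f*dy
    for i in range(min(N,show)):
        P,y=at(i/N);Q,y2=at((i+1)/N);c,sn=np.cos(y),np.sin(y)
        B=np.array([[0,-sn,c],[0,c,sn],[-1,0,0]]).T
        d=B@(Q-P);print('%g %.0f %.0f %.0f %.2f 0 0'%(grip,*d,-(y2-y)),end='; ')
    print()
E
python3 -c "
from h import *
path([376,-270,200],-1.342,24)"
```

```text
t0.15 tcp [159.9 629.5 238.6] toolx [-0.    -0.001 -1.   ] zyaw1.322 q [-1.39  0.63  0.04  1.52 -0.03  1.   -0.02] F [-0.6 -0.9  1.3] T [-0.   -0.04  0.04] w85.4
1 2 -52 -10 0.11 0 0; 1 2 -52 -8 0.11 0 0; 1 2 -51 -7 0.11 0 0; 1 2 -51 -5 0.11 0 0; 1 2 -50 -4 0.11 0 0; 1 2 -50 -2 0.11 0 0; 1 2 -49 -1 0.11 0 0; 1 2 -49 0 0.11 0 0; 1 2 -48 2 0.11 0 0; 1 2 -47 3 0.11 0 0;
```

```bash
python3 -m handwheel '1 1 -48 -9 0.11 0 0; 1 1 -48 -8 0.11 0 0; 1 1 -48 -7 0.11 0 0; 1 1 -48 -5 0.11 0 0; 1 1 -48 -4 0.11 0 0; 1 1 -48 -2 0.11 0 0; 1 1 -48 -1 0.11 0 0; 1 1 -48 0 0.11 0 0; 1 1 -48 2 0.11 0 0; 1 1 -47 3 0.11 0 0'
python3 -c "
from h import *
path([376,-270,200],-1.342,16)"
```

```text
clock: 1.15
eef_pos: [484.0, 285.1, 222.6]
tool_rot: [2.507, 1.565, 2.703]
force: [1.4, 0.1, -0.1]
width: 85.3
t1.15 tcp [484.  285.1 222.6] toolx [-0.005  0.002 -1.   ] zyaw0.196 q [-0.8   0.54  0.34  1.79 -0.24  0.85 -0.15] F [ 1.4  0.1 -0.1] T [ 0.06 -0.07 -0.  ] w85.3
1 1 -40 6 0.10 0 0; 1 1 -40 7 0.10 0 0; 1 1 -39 8 0.10 0 0; 1 1 -39 8 0.10 0 0; 1 1 -38 9 0.10 0 0; 1 1 -37 10 0.10 0 0; 1 1 -37 11 0.10 0 0; 1 1 -36 11 0.10 0 0; 1 1 -35 12 0.10 0 0; 1 1 -35 13 0.10 0 0;
```

```bash
python3 -m handwheel '1 1 -40 6 0.10 0 0; 1 1 -40 7 0.10 0 0'; cat >> h.py <<'E'
def snap(n,f):
    import pickle
    p=camera_params(n);im=get_image(n);cv2.imwrite(f'pics/{f}.png',im);pickle.dump(p,open(f'pics/{f}.pkl','wb'));return im,p
def load(f):
    import pickle
    return cv2.imread(f'pics/{f}.png'),pickle.load(open(f'pics/{f}.pkl','rb'))
E
python3 -c "
from fit import *
im,p=snap('wrist','w1')
path([376,-270,200],-1.342,14)
B=cv2.resize(im,(800,600))
lines(B,'wrist',(508.4,143.4,1.438),-.69,p,np.array([800/512,600/384]),np.array([0,0]))
cv2.imwrite('pics/w1o.png',B)"
```

```text
clock: 1.35
eef_pos: [509.9, 203.1, 220.1]
tool_rot: [2.795, 1.566, 2.78]
force: [0.7, 0.7, 0.2]
width: 85.5
t1.40 tcp [511.9 193.4 220.4] toolx [-0.003 -0.005 -1.   ] zyaw-0.029 q [-0.68  0.54  0.41  1.83 -0.27  0.83 -0.17] F [ 1.  -7.   0.2] T [-0.47 -0.08  0.02] w85.2
1 1 -38 8 0.09 0 0; 1 1 -37 8 0.09 0 0; 1 1 -37 9 0.09 0 0; 1 1 -36 10 0.09 0 0; 1 1 -36 10 0.09 0 0; 1 1 -35 11 0.09 0 0; 1 1 -34 12 0.09 0 0; 1 1 -34 12 0.09 0 0; 1 1 -33 13 0.09 0 0; 1 1 -32 13 0.09 0 0;
```

View pics/w1o.png

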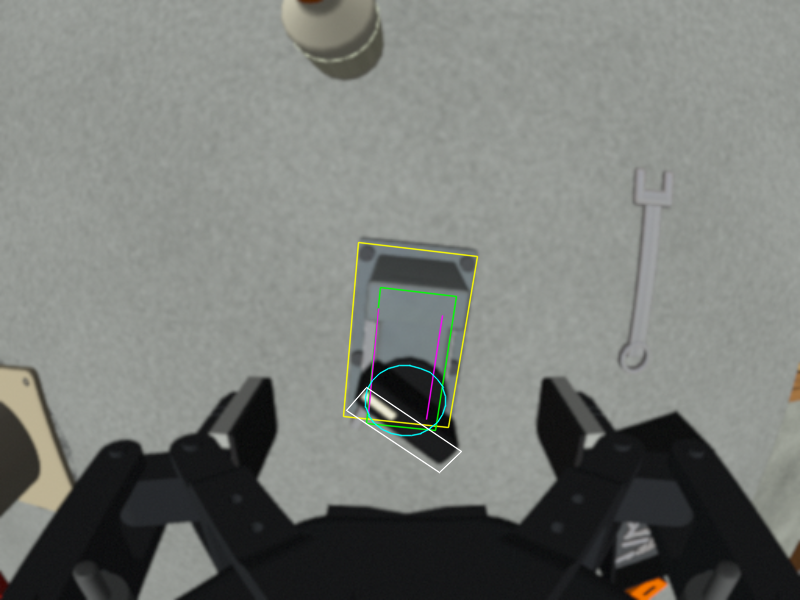

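```bash
python3 -m handwheel '1 1 -38 8 0 0 0; 1 1 -38 8 0 0 0; 1 1 -38 8 0 0 0; 1 0 0 0 0 0 0; 1 0 0 0 0 0 0'; 
python3 -c "
from fit import *
im,p=snap('wrist','w2')
st()
B=cv2.resize(im,(800,600))
lines(B,'wrist',(508.4,143.4,1.438),-.69,p,np.array([800/512,600/384]),np.array([0,0]))
cv2.imwrite('pics/w2o.png',B)
cv2.imwrite('pics/w2c.png',cv2.resize(im[40:300,140:400],None,fx=2.3,fy=2.3,interpolation=2))"
```

```text
clock: 1.9
eef_pos: [533.1, 72.7, 217.0]
tool_rot: [-2.059, 1.563, -2.091]
force: [-0.1, 1.2, 0.2]
width: 85.4
t1.95 tcp [533.2  72.2 217.1] toolx [-0.003 -0.007 -1.   ] zyaw-0.033 q [-0.46  0.53  0.4   1.86 -0.27  0.81  0.05] F [-0.1 -0.9  0.6] T [-0.04  0.02  0.03] w85.3
```

View pics/w2o.png

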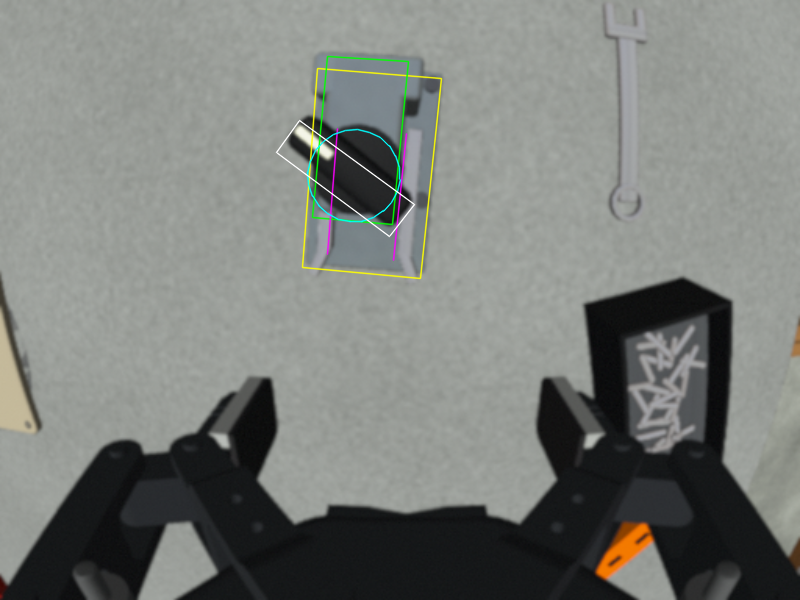

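View pics/w2c.png

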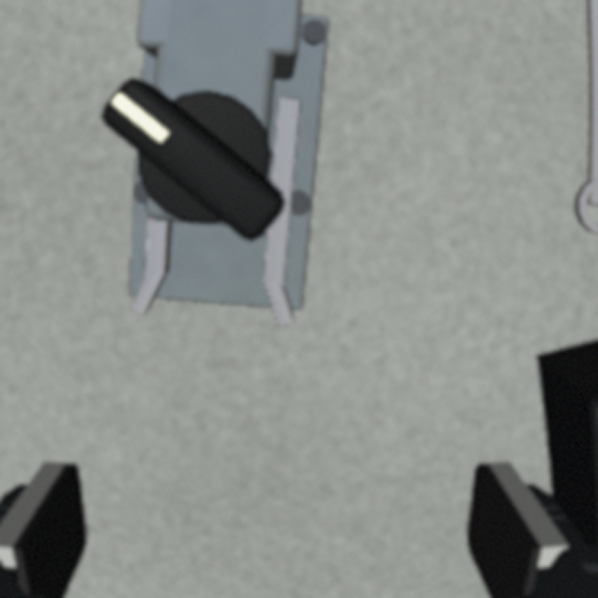

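```bash
python3 - <<'E'
from fit import *
im,p=load('w2')
F=lambda u,v:np.array((u,v))/2.3+[140,40]-0.0
ob=[((-75,45,12),F(129,297)),((-75,-45,12),F(300,308)),((0,0,145),F(193.5,158.5)),((0,0,111),F(205,157)),((30,-24,27),F(280,97)),((-60,-24,27),F(265,255)),((-60,24,27),F(168,268))]
def g(q):return (proj('wrist',C(q,[o[0] for o in ob]),p)-[o[1] for o in ob]).ravel()
r=least_squares(g,[508,143,1.44]);print(r.x,r.cost,r.fun.round(1).tolist())
q=r.x
a=pix('wrist',*F(117,95),145,p);b=pix('wrist',*F(270,222),145,p);k=np.arctan2(*(b-a)[:2][::-1]);print('k',k,(a+b)/2,np.hypot(*(b-a)[:2]))
B=cv2.resize(im[40:300,140:400],None,fx=2.3,fy=2.3,interpolation=2);lines(B,'wrist',q,k,p,2.3,np.array([140,40]))
cv2.imwrite('pics/w2f.png',B)
path([376,-270,200],-1.342,9)
E
```

```text
[510.73460639 148.7945688    1.45970988] 74.29167483295873 [0.3, -1.4, 2.0, -0.7, -0.6, -3.2, -0.3, -2.5, -0.2, -2.1, -0.0, 10.8, -0.7, 2.1]
k -0.7468776995388439 [510.88751527 146.94307078 145.        ] 60.931949342431686
t1.95 tcp [533.2  72.2 217.1] toolx [-0.003 -0.007 -1.   ] zyaw-0.033 q [-0.46  0.53  0.4   1.86 -0.27  0.81  0.05] F [-0.1 -0.9  0.6] T [-0.04  0.02  0.03] w85.3
1 2 -46 -3 0.15 0 0; 1 2 -45 -0 0.15 0 0; 1 2 -44 3 0.15 0 0; 1 2 -43 5 0.15 0 0; 1 2 -42 7 0.15 0 0; 1 2 -41 10 0.15 0 0; 1 2 -40 12 0.15 0 0; 1 2 -38 14 0.15 0 0; 1 2 -37 16 0.15 0 0;
```

View pics/w2f.png

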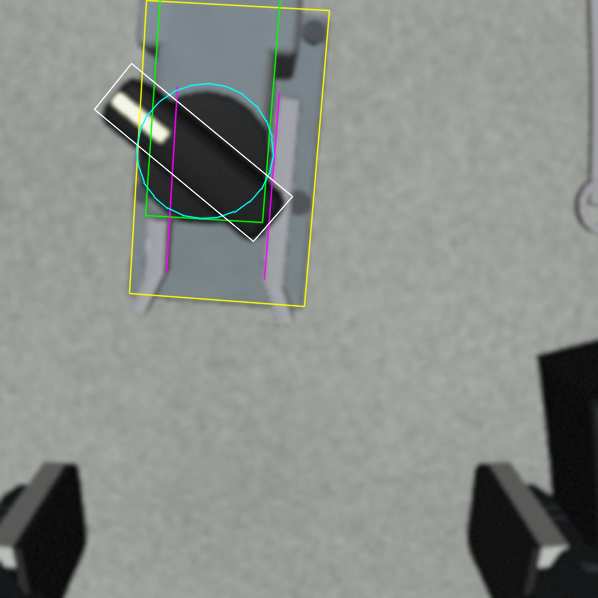

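```bash
python3 -m handwheel '1 2 -46 -3 0.15 0 0; 1 2 -45 0 0.15 0 0; 1 2 -44 3 0.15 0 0; 1 2 -43 5 0.15 0 0; 1 2 -42 7 0.15 0 0; 1 2 -41 10 0.15 0 0; 1 2 -40 12 0.15 0 0; 1 2 -38 14 0.15 0 0; 1 2 -37 16 0.15 0 0; 1 0 0 0 0 0 0'
python3 - <<'E'
from fit import *
im,p=load('w2')
F=lambda u,v:np.array((u,v))/2.3+[140,40]-0.0
ob=[((-75,45,12),F(129,297)),((-75,-45,12),F(300,308)),((0,0,145),F(193.5,158.5)),((0,0,111),F(205,157)),((30,-24,27),F(280,97))]
def g(q):return (proj('wrist',C(q,[o[0] for o in ob]),p)-[o[1] for o in ob]).ravel()
r=least_squares(g,[508,143,1.44]);print(r.x,r.cost,r.fun.round(1).tolist())
path([376,-270,150],-1.342,3,polar=False)
E
```

```text
clock: 2.95
eef_pos: [373.8, -260.4, 198.9]
tool_rot: [0.532, 1.566, -0.851]
force: [0.3, -0.4, -0.3]
width: 85.6
[510.73396083 146.85419996   1.4470015 ] 1.8661002336636323 [-0.3, -0.3, 1.1, 1.3, -0.5, -0.4, -0.2, -0.1, 0.2, -0.0]
t2.95 tcp [ 373.8 -260.4  198.9] toolx [ 0.003 -0.003 -1.   ] zyaw-1.383 q [ 0.03  0.52  0.75  2.1  -0.54  0.72 -0.25] F [ 0.3 -0.4 -0.3] T [ 0.04 -0.02 -0.01] w85.6
1 16 0 3 -0.01 0 0; 1 16 0 3 -0.01 0 0; 1 16 0 3 -0.01 0 0;
```

```bash
python3 - <<'E'
from fit import *
im,p=snap('wrist','w3')
st()
s=(449.5,-253.5,.229)
B=cv2.resize(im,(800,600));lines(B,'wrist',None,None,p,np.array([800/512,600/384]),np.array([0,0]),strut=s)
cv2.imwrite('pics/w3o.png',B)
E
```

```text
t3.00 tcp [ 376.2 -258.4  198.7] toolx [ 0.004 -0.002 -1.   ] zyaw-1.377 q [ 0.02  0.52  0.75  2.1  -0.54  0.72 -0.25] F [ 0.6  0.3 -1.1] T [ 0.05 -0.05 -0.  ] w85.3
```

View pics/w3o.png

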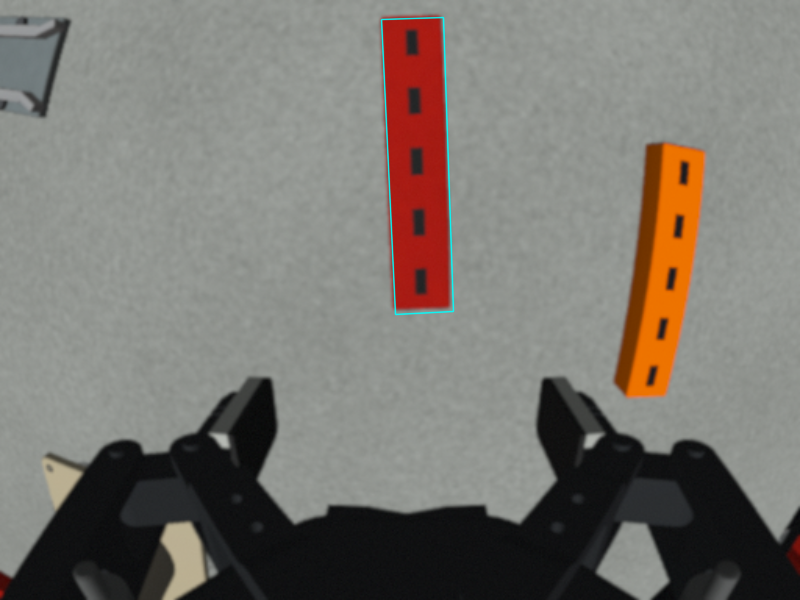

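The overlay matches the red slotted strut (pixels 382–453, 18–313 in the enlarged view), which confirms it is the right one. The orange look-alike at (665,270) is clear of the jaws. I'll go down on the rear end of the strut.

```bash
python3 -c "
from h import *
path([376.5,-270.5,60],-1.342,4,polar=False)"
```

```text
t3.00 tcp [ 376.2 -258.4  198.7] toolx [ 0.004 -0.002 -1.   ] zyaw-1.377 q [ 0.02  0.52  0.75  2.1  -0.54  0.72 -0.25] F [ 0.6  0.3 -1.1] T [ 0.05 -0.05 -0.  ] w85.3
1 35 -0 3 -0.01 0 0; 1 35 -1 3 -0.01 0 0; 1 35 -1 3 -0.01 0 0; 1 35 -1 3 -0.01 0 0;
```

```bash
python3 -m handwheel '1 35 0 3 -0.01 0 0; 1 35 0 3 -0.01 0 0; 1 35 -1 3 -0.01 0 0; 1 35 -1 3 0 0 0; 1 0 0 0 0 0 0'; python3 -c "
from h import *
plan([376.5,-270.5,13],-1.342)"
```

```text
clock: 3.5
eef_pos: [389.5, -262.7, 54.7]
tool_rot: [1.491, 1.557, 0.17]
force: [-0.2, -0.0, -0.4]
width: 85.4
t3.50 tcp [ 389.5 -262.7   54.7] toolx [ 0.014  0.002 -1.   ] zyaw-1.321 q [ 0.28  0.74  0.4   2.17 -0.83  0.37  0.05] F [-0.2 -0.  -0.4] T [-0.    0.03  0.  ] w85.4
shift [ 41.5 -15.1   4.3] rotvec [ 0.021  0.001 -0.014]
```

```bash
python3 -m handwheel '1 20 1 5 0.02 0 -0.01; 1 20 0 0 0 0 0; 1 0 0 0 0 0 0'; python3 -c "
from h import *
plan([391,-267.2,13],-1.342)"
```

```text
clock: 3.8
eef_pos: [397.5, -263.6, 15.9]
tool_rot: [1.591, 1.562, 0.259]
force: [0.3, 0.1, 0.8]
width: 85.4
t3.80 tcp [ 397.5 -263.6   15.9] toolx [ 0.009  0.002 -1.   ] zyaw-1.332 q [ 0.32  0.82  0.32  2.15 -0.9   0.3   0.09] F [0.3 0.1 0.8] T [ 0.02  0.02 -0.04] w85.4
shift [ 2.8 -7.2  2. ] rotvec [ 0.01  -0.    -0.009]
```

```bash
python3 -m handwheel '1 2 0 2 0.01 0 0; -1 0 0 0 0 0 0; -1 0 0 0 0 0 0; -1 0 0 0 0 0 0; -1 0 0 0 0 0 0; -1 0 0 0 0 0 0; -1 0 0 0 0 0 0'; python3 -c "
from h import *
st()"
```

```text
clock: 4.5
eef_pos: [402.1, -264.8, 19.4]
tool_rot: [1.308, 1.555, -0.03]
force: [-0.6, -0.5, -2.8]
width: 38.5
t4.50 tcp [ 402.1 -264.8   19.4] toolx [ 0.016 -0.    -1.   ] zyaw-1.337 q [ 0.32  0.81  0.32  2.15 -0.9   0.31  0.08] F [-0.6 -0.5 -2.8] T [-0.04  0.16 -0.  ] w38.5
```

```bash
python3 -m handwheel '-1 -15 0 0 0 0 0; -1 -20 5 0 0 0 0; -1 -20 10 0 0 0 0; -1 0 0 0 0 0 0'; python3 - <<'E'
from fit import *
im,p=snap('wrist','w4')
s,M=st()
z=np.arctan2(M[1,2],M[0,2])+np.pi/2
c=s['eef_pos'][:2]+48.7*np.array([np.cos(z),np.sin(z)])
B=cv2.resize(im,(800,600));lines(B,'wrist',None,None,p,np.array([800/512,600/384]),np.array([0,0]),strut=(*c,z,s['eef_pos'][2]-19.4))
cv2.imwrite('pics/w4o.png',B)
E
```

```text
clock: 4.9
eef_pos: [414.2, -260.8, 74.8]
tool_rot: [1.525, 1.559, 0.186]
force: [-0.4, -1.3, -2.0]
width: 38.9
t4.95 tcp [ 412.7 -260.4   73.7] toolx [ 0.009  0.003 -1.   ] zyaw-1.340 q [ 0.18  0.74  0.5   2.11 -0.79  0.48 -0.04] F [-0.2  0.9 -2.5] T [0.02 0.15 0.04] w38.6
```

View pics/w4o.png

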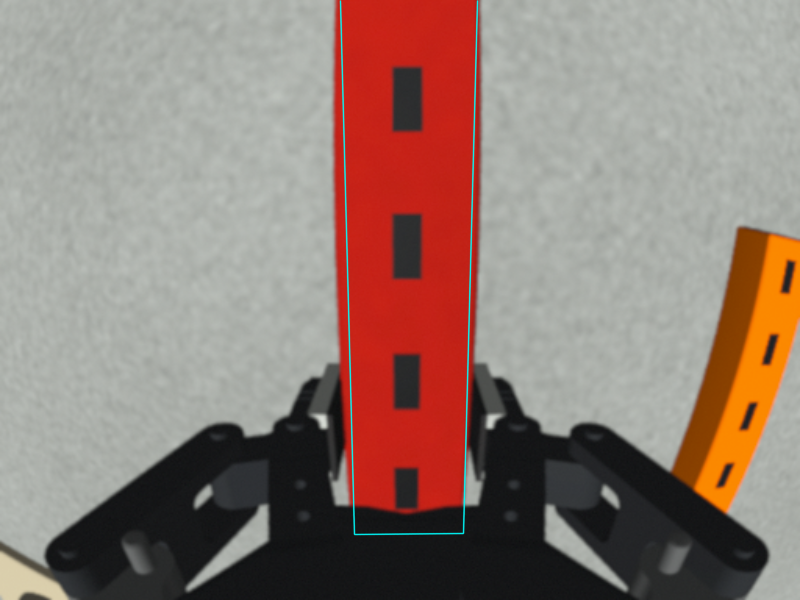

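```bash
python3 - <<'E'
from fit import *
S=np.array([800/512,600/384])
im,p=load('w3')
for u,v in((412,42),(414.5,100),(417,161),(419,222),(421,281)):
    P=pix('wrist',*(np.array((u,v))/S),30,p);d=P[:2]-[449.5,-253.5];print(d@[np.cos(.229),np.sin(.229)],d@[-np.sin(.229),np.cos(.229)])
im,p=load('w4')
s,M=st()
z=np.arctan2(M[1,2],M[0,2])+np.pi/2
for u,v in((407,99),(407,246),(407,381),(406,488)):
    P=pix('wrist',*(np.array((u,v))/S),s['eef_pos'][2]-19.4+30,p);d=P[:2]-s['eef_pos'][:2];print('rel tcp',d@[np.cos(z),np.sin(z)],d@[-np.sin(z),np.cos(z)])
E
```

```text
82.82161352183711 1.1623211229798769
43.02171095877643 1.285895923221268
2.7395029927297303 1.3712557359830917
-37.3357381559446 1.6588240417133624
-77.2444311202178 1.7872280532245466
t4.95 tcp [ 412.7 -260.4   73.7] toolx [ 0.009  0.003 -1.   ] zyaw-1.340 q [ 0.18  0.74  0.5   2.11 -0.79  0.48 -0.04] F [-0.2  0.9 -2.5] T [0.02 0.15 0.04] w38.6
rel tcp 93.18961163810916 0.6061432590454456
rel tcp 52.951741529751736 0.6350198155565191
rel tcp 12.443580200258745 0.6486562851212593
rel tcp -28.414307193485847 0.9887758535250178
```

```bash
python3 -c "
from h import *
path([481.5,-93.7,70],-0.124,10,-1,polar=False)"
```

```text
t4.95 tcp [ 412.7 -260.4   73.7] toolx [ 0.009  0.003 -1.   ] zyaw-1.340 q [ 0.18  0.74  0.5   2.11 -0.79  0.48 -0.04] F [-0.2  0.9 -2.5] T [0.02 0.15 0.04] w38.6
-1 0 11 -15 -0.12 0 0; -1 0 12 -13 -0.12 0 0; -1 0 14 -12 -0.12 0 0; -1 0 15 -10 -0.12 0 0; -1 0 16 -8 -0.12 0 0; -1 0 17 -6 -0.12 0 0; -1 0 18 -4 -0.12 0 0; -1 0 18 -2 -0.12 0 0; -1 0 18 0 -0.12 0 0; -1 0 18 3 -0.12 0 0;
```

```bash
python3 -m handwheel '-1 0 11 -15 -0.12 0 0; -1 0 12 -13 -0.12 0 0; -1 0 14 -12 -0.12 0 0; -1 0 15 -10 -0.12 0 0; -1 0 16 -8 -0.12 0 0; -1 0 17 -6 -0.12 0 0; -1 0 18 -4 -0.12 0 0; -1 0 18 -2 -0.12 0 0; -1 0 18 0 -0.12 0 0; -1 0 18 3 -0.12 0 0'; python3 -c "
from h import *
plan([481.5,-93.7,42],-0.124)"
```

```text
clock: 5.95
eef_pos: [469.7, -88.7, 63.4]
tool_rot: [2.591, 1.56, 2.489]
force: [0.2, -0.3, -2.7]
width: 38.9
t5.95 tcp [469.7 -88.7  63.4] toolx [-0.009  0.007 -1.   ] zyaw-0.102 q [-0.02  0.71  0.22  2.12 -0.43  0.36  0.46] F [ 0.2 -0.3 -2.7] T [-0.17 -0.01 -0.01] w38.9
shift [21.3 -3.9 12.4] rotvec [ 0.022 -0.009 -0.006]
```

```bash
python3 -m handwheel '-1 10 -2 6 0.02 -0.01 -0.01; -1 11 -2 6 0 0 0; -1 0 0 0 0 0 0; -1 0 0 0 0 0 0'; python3 - <<'E'
from fit import *
im,p=snap('wrist','w5')
plan([481.5,-93.7,38],-0.124)
s,M=st(0)
q=(510.7,146.9,1.447)
c=R.from_euler('z',-q[2]).apply(s['eef_pos']-[q[0],q[1],0]);print('clamp frame tcp',c)
B=cv2.resize(im,(800,600));lines(B,'wrist',q,-.745,p,np.array([800/512,600/384]),np.array([0,0]))
cv2.imwrite('pics/w5o.png',B)
E
```

```text
clock: 6.35
eef_pos: [478.9, -91.4, 37.8]
tool_rot: [-3.072, 1.565, 3.095]
force: [0.5, 0.4, -1.5]
width: 38.4
t6.40 tcp [479.  -91.6  38. ] toolx [-0.005 -0.    -1.   ] zyaw-0.117 q [-0.    0.76  0.2   2.11 -0.46  0.32  0.46] F [-0.4 -0.2 -2.7] T [-0.11  0.14  0.07] w39.1
shift [-0.  -1.8  2.8] rotvec [ 0.007 -0.005  0.001]
clamp frame tcp [-240.57596941    2.05355717   37.96834235]
```

View pics/w5o.png

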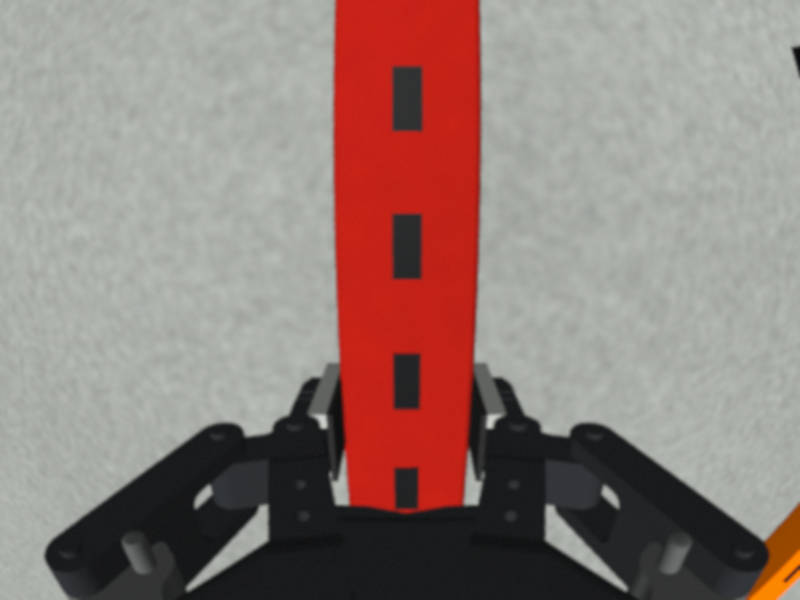

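```bash
python3 -m handwheel '-1 0 8 2.5 0.01 0 0; -1 0 10 0 0 0 0; -1 0 10 0 0 0 0; -1 0 10 0 0 0 0; -1 0 0 0 0 0 0; -1 0 0 0 0 0 0'; python3 - <<'E'
from fit import *
im,p=snap('top','t5')
plan([481.5,-93.7,38],-0.124)
s,M=st(0)
q=(510.7,146.9,1.447)
c=R.from_euler('z',-q[2]).apply(s['eef_pos']-[q[0],q[1],0]);print('clamp frame tcp',c)
o=np.array([150,180]);B=cv2.resize(im[180:280,150:283],None,fx=6,fy=6,interpolation=2)
lines(B,'top',q,-.745,p,6,o)
cv2.imwrite('pics/t5o.png',B)
E
```

```text
clock: 7.0
eef_pos: [486.8, -50.0, 38.8]
tool_rot: [3.08, 1.567, 2.953]
force: [0.2, 0.1, -2.8]
width: 38.5
t7.05 tcp [486.8 -49.8  38.8] toolx [-0.004  0.001 -1.   ] zyaw-0.127 q [-0.1   0.76  0.22  2.11 -0.48  0.33  0.4 ] F [ 0.1  0.3 -2.8] T [-0.1   0.   -0.02] w38.6
shift [  0.8 -44.2   0.3] rotvec [-0.003 -0.004 -0.001]
clamp frame tcp [-198.19882848   -0.54160731   38.79500128]
```

View pics/t5o.png

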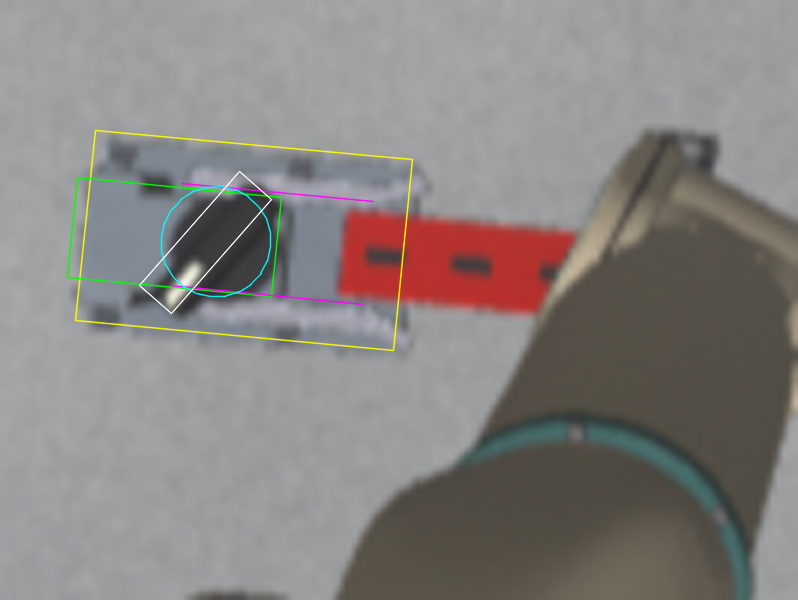

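```bash
python3 -m handwheel '-1 3 0 0 0 0 0; -1 2 0 0 0 0 0; -1 0 0 0 0 0 0'; python3 -m handwheel '-1 2 0 0 0 0 0; -1 0 0 0 0 0 0'
```

```text
clock: 7.35
eef_pos: [486.7, -50.9, 33.5]
tool_rot: [-3.126, 1.567, 3.029]
force: [-0.3, -0.1, -2.1]
width: 38.9
clock: 7.55
eef_pos: [486.6, -51.2, 31.5]
tool_rot: [3.068, 1.566, 2.938]
force: [-0.1, 1.8, 0.8]
width: 38.6
```

```bash
python3 -m handwheel '-1 0 8 0 0 0 0; -1 0 10 0 0 0 0; -1 0 10 0 0 0 0; -1 0 10 0 0 0 0; -1 0 10 0 0 0 0; -1 0 0 0 0 0 0';  python3 - <<'E'
from fit import *
s,M=st()
q=(510.7,146.9,1.447)
c=R.from_euler('z',-q[2]).apply(s['eef_pos']-[q[0],q[1],0]);print('clamp frame tcp',c)
E
```

```text
clock: 8.15
eef_pos: [493.9, 0.2, 32.0]
tool_rot: [-3.117, 1.568, 3.036]
force: [0.2, 1.0, -0.1]
width: 38.7
t8.15 tcp [4.939e+02 2.000e-01 3.200e+01] toolx [-0.003  0.    -1.   ] zyaw-0.130 q [-0.21  0.78  0.23  2.1  -0.52  0.32  0.32] F [ 0.2  1.  -0.1] T [ 0.48 -0.17  0.01] w38.7
clamp frame tcp [-147.61482911   -1.38988088   31.99894497]
```

```bash
python3 -m handwheel '-1 0 8 -0.5 -0.003 0 0; -1 0 8 -0.5 -0.003 0 0; -1 0 8 0 0 0 0; -1 0 5 0 0 0 0; -1 0 0 0 0 0 0';  python3 - <<'E'
from fit import *
s,M=st()
q=(510.7,146.9,1.447)
c=R.from_euler('z',-q[2]).apply(s['eef_pos']-[q[0],q[1],0]);print('clamp frame tcp',c)
E
```

```text
clock: 8.65
eef_pos: [497.3, 32.1, 32.0]
tool_rot: [-3.043, 1.569, 3.117]
force: [0.5, 0.4, 0.5]
width: 38.8
t8.65 tcp [497.3  32.1  32. ] toolx [-0.002  0.    -1.   ] zyaw-0.123 q [-0.28  0.78  0.24  2.09 -0.53  0.33  0.28] F [0.5 0.4 0.5] T [ 0.22 -0.13  0.  ] w38.8
clamp frame tcp [-115.58093123   -0.8530853    31.9937783 ]
```

```bash
python3 -m handwheel '-1 0 2 0 0 0 0; -1 0 2 0 0 0 0';python3 -m handwheel '-1 0 2 0 0 0 0; -1 0 0 0 0 0 0'
```

```text
clock: 8.85
eef_pos: [497.6, 34.7, 32.0]
tool_rot: [-2.175, 1.568, -2.299]
force: [-0.8, -6.8, 0.6]
width: 39.0
clock: 9.05
eef_pos: [497.3, 34.5, 32.0]
tool_rot: [-1.978, 1.566, -2.103]
force: [-0.3, 1.7, 0.3]
width: 39.1
```

```bash
python3 -m handwheel '-1 0 3 0 0 0 0';python3 -m handwheel '-1 0 4 0 0 0 0';python3 -m handwheel '-1 0 5 0 0 0 0'; python3 - <<'E'
from fit import *
s,M=st()
q=(510.7,146.9,1.447)
c=R.from_euler('z',-q[2]).apply(s['eef_pos']-[q[0],q[1],0]);print('clamp frame tcp',c)
E
```

```text
clock: 9.15
eef_pos: [497.2, 34.7, 32.0]
tool_rot: [-1.802, 1.563, -1.929]
force: [-3.1, -13.7, 1.7]
width: 38.4
clock: 9.25
eef_pos: [497.0, 34.7, 32.0]
tool_rot: [-1.71, 1.558, -1.839]
force: [-3.0, -12.2, 2.5]
width: 38.7
clock: 9.35
eef_pos: [497.0, 34.7, 32.1]
tool_rot: [-1.645, 1.553, -1.778]
force: [-3.5, -14.2, 2.7]
width: 38.6
t9.35 tcp [497.   34.7  32.1] toolx [-0.004 -0.018 -1.   ] zyaw-0.133 q [-0.31  0.79  0.26  2.08 -0.53  0.34  0.25] F [ -3.5 -14.2   2.7] T [-2.54  0.44  0.4 ] w38.6
clamp frame tcp [-113.06100231   -0.21898808   32.06873372]
```

```bash
python3 -m handwheel '-1 0 0 0 0 0 0; 1 0 0 0 0 0 0; 1 0 0 0 0 0 0; 1 0 0 0 0 0 0; 1 0 0 0 0 0 0';  python3 -m handwheel '1 -30 0 0 0 0 0; 1 -40 -10 0 0 0 0; 1 -40 -20 0 0 0 0; 1 -40 -20 0 0 0 0; 1 -40 0 0 0 0 0; 1 0 0 0 0 0 0'; python3 - <<'E'
from fit import *
im,p=snap('wrist','w6')
st()
q=(510.7,146.9,1.447)
h=C(q,[(-60,0,0)])[0]
B=cv2.resize(im,(800,600));lines(B,'wrist',q,-.745,p,np.array([800/512,600/384]),np.array([0,0]),strut=(h[0],h[1],q[2],12))
cv2.imwrite('pics/w6o.png',B)
cv2.imwrite('pics/w6r.png',cv2.resize(im,(800,600)))
E
```

```text
clock: 9.85
eef_pos: [496.9, 36.2, 32.0]
tool_rot: [-1.702, 1.555, -1.834]
force: [0.8, 0.4, 0.1]
width: 85.6
clock: 10.45
eef_pos: [490.9, -10.7, 228.4]
tool_rot: [-1.933, 1.554, -2.063]
force: [0.4, -0.2, -0.4]
width: 85.1
t10.50 tcp [489.4 -10.5 226.4] toolx [-0.011 -0.015 -1.   ] zyaw-0.130 q [-0.42  0.47  0.53  1.97 -0.31  0.79  0.16] F [-0.3 -0.5  0.5] T [ 0.04 -0.01 -0.03] w85.8
```

View pics/w6o.png

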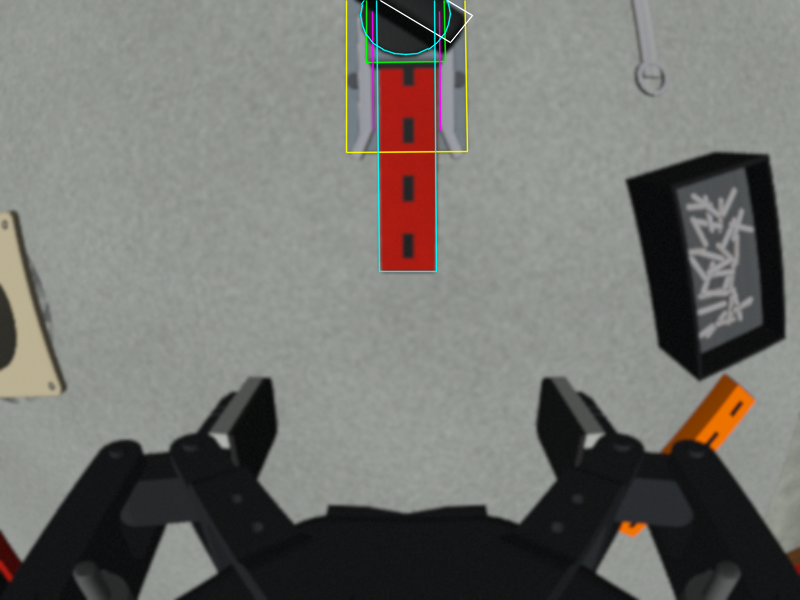

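View pics/w6r.png

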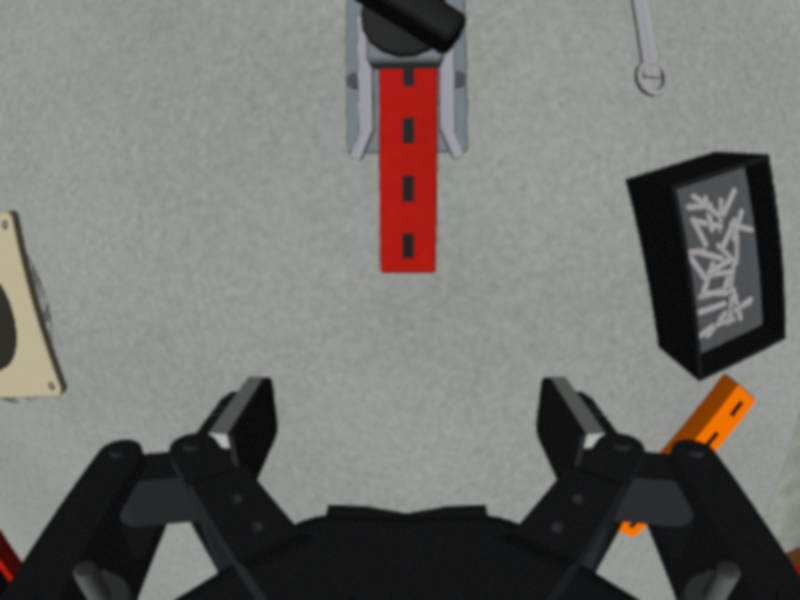

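```bash
python3 -c "
from h import *
plan([510.9,146.8,205],0.826)
path([510.9,146.8,205],0.826,8,polar=False)"
```

```text
t10.50 tcp [489.4 -10.5 226.4] toolx [-0.011 -0.015 -1.   ] zyaw-0.130 q [-0.42  0.47  0.53  1.97 -0.31  0.79  0.16] F [-0.3 -0.5  0.5] T [ 0.04 -0.01 -0.03] w85.8
shift [ 18.8 159.1   1.2] rotvec [-0.956 -0.016  0.01 ]
t10.50 tcp [489.4 -10.5 226.4] toolx [-0.011 -0.015 -1.   ] zyaw-0.130 q [-0.42  0.47  0.53  1.97 -0.31  0.79  0.16] F [-0.3 -0.5  0.5] T [ 0.04 -0.01 -0.03] w85.8
1 3 20 0 -0.12 0 0; 1 3 20 2 -0.12 0 0; 1 3 19 5 -0.12 0 0; 1 3 19 7 -0.12 0 0; 1 3 18 9 -0.12 0 0; 1 3 16 11 -0.12 0 0; 1 3 15 13 -0.12 0 0; 1 3 13 15 -0.12 0 0;
```

```bash
python3 -m handwheel '1 2 20 0 -0.12 0 0; 1 2 20 2 -0.12 0 0; 1 2 19 5 -0.12 0 0; 1 2 19 7 -0.12 0 0; 1 2 18 9 -0.12 0 0; 1 2 16 11 -0.12 0 0; 1 2 15 13 -0.12 0 0; 1 2 13 15 -0.12 0 0; 1 0 0 0 0 0 0; 1 0 0 0 0 0 0'
python3 - <<'E'
from fit import *
im,p=snap('wrist','w7')
plan([510.9,146.8,205],0.826)
q=(510.7,146.9,1.447)
B=cv2.resize(im,(800,600));cv2.imwrite('pics/w7r.png',B);lines(B,'wrist',q,-.745,p,np.array([800/512,600/384]),np.array([0,0]))
cv2.imwrite('pics/w7o.png',B)
E
```

```text
clock: 11.5
eef_pos: [497.9, 156.0, 195.4]
tool_rot: [2.717, 1.533, -2.694]
force: [-0.2, -0.4, 0.6]
width: 85.7
t11.55 tcp [497.8 156.1 195.4] toolx [-0.034 -0.016 -0.999] zyaw0.873 q [-0.51  0.53  0.22  1.89 -0.15  0.77  0.67] F [-0.4 -0.5  0.1] T [ 0.06 -0.02 -0.06] w85.5
shift [ -9.9 -15.9   0.9] rotvec [ 0.046 -0.034 -0.015]
```

View pics/w7o.png

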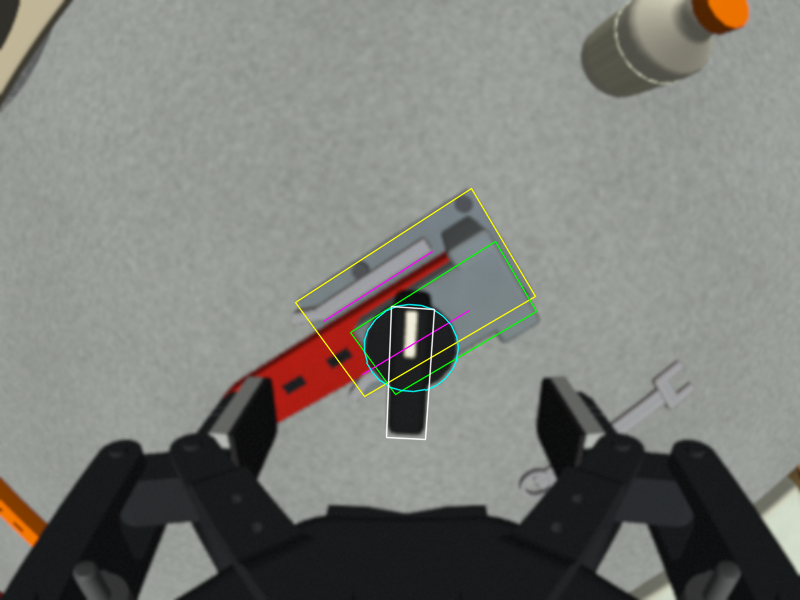

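View pics/w7r.png

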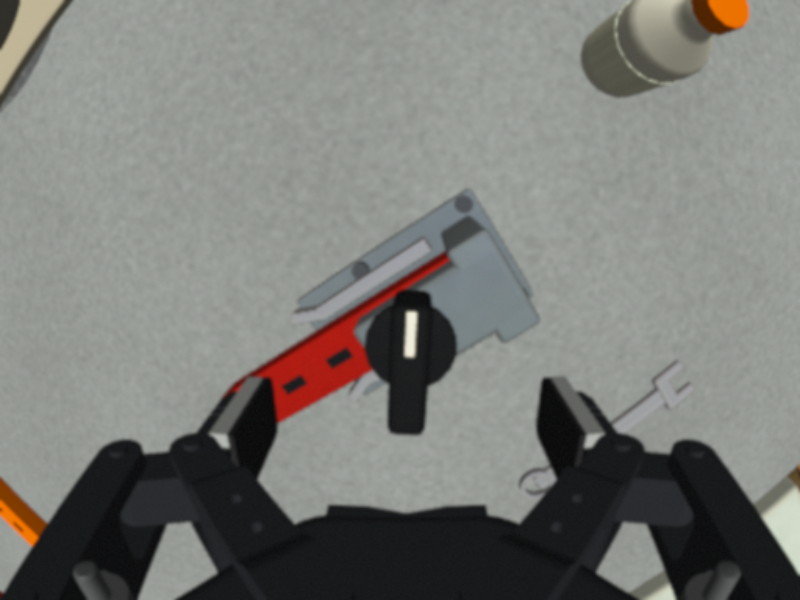

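```bash
python3 - <<'E'
from fit import *
im,p=load('w7');S=np.array([800/512,600/384])
a=pix('wrist',*(np.array((413,295))/S),145,p);b=pix('wrist',*(np.array((406,432))/S),145,p)
k=np.arctan2(*(b-a)[:2][::-1]);print(k,(a+b)/2,np.hypot(*(b-a)[:2]))
print(pix('wrist',*(np.array((411,343))/S),111,p))
plan([510.5,147.5,150],k+np.pi/2)
E
```

```text
-0.7436934648794621 [507.06639644 149.89986829 145.        ] 65.70710433720834
[507.85324387 149.13828901 111.        ]
t11.55 tcp [497.8 156.1 195.4] toolx [-0.034 -0.016 -0.999] zyaw0.873 q [-0.51  0.53  0.22  1.89 -0.15  0.77  0.67] F [-0.4 -0.5  0.1] T [ 0.06 -0.02 -0.06] w85.5
shift [ 45.1 -16.    3.1] rotvec [ 0.045 -0.034 -0.015]
```

```bash
python3 -m handwheel '1 15 -6 1 0.02 -0.017 -0.008; 1 15 -6 1 0.02 -0.017 -0.007; 1 0 -4 0 0 0 0; 1 0 0 0 0 0 0; 1 0 0 0 0 0 0'
python3 - <<'E'
from fit import *
im,p=snap('wrist','w8')
plan([509,148,123],0.827)
q=(510.7,146.9,1.447)
B=cv2.resize(im,(800,600));lines(B,'wrist',q,-.745,p,np.array([800/512,600/384]),np.array([0,0]))
cv2.imwrite('pics/w8o.png',B)
E
```

```text
clock: 12.05
eef_pos: [510.4, 141.8, 164.6]
tool_rot: [-2.7, 1.568, -1.88]
force: [0.6, 0.3, -0.8]
width: 85.7
t12.10 tcp [510.6 141.8 164.8] toolx [-0.    -0.003 -1.   ] zyaw0.820 q [-0.47  0.57  0.21  1.93 -0.18  0.66  0.68] F [ 0.5  0.4 -0.8] T [-0.01 -0.02  0.04] w85.2
shift [41.8  5.5  3.5] rotvec [-0.007 -0.002  0.002]
```

View pics/w8o.png

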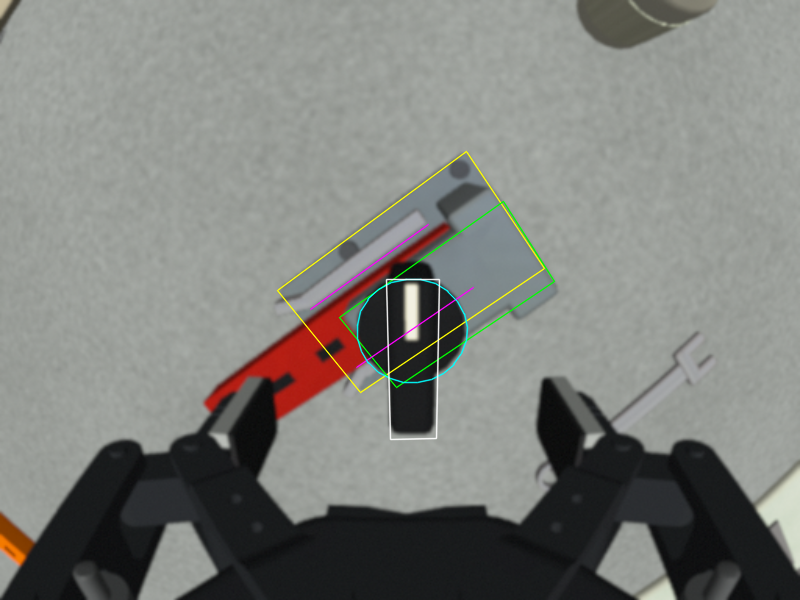

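```bash
python3 -m handwheel '1 14 2 1.5 0 0 0; 1 14 2 1 0 0 0; 1 13 0 0 0 0 0; 1 0 0 0 0 0 0; 1 0 0 0 0 0 0'
python3 - <<'E'
from fit import *
plan([510,147,123],0.827)
E
```

```text
clock: 12.6
eef_pos: [511.8, 147.8, 126.3]
tool_rot: [-0.828, 1.565, -0.007]
force: [-0.3, -0.6, 0.4]
width: 85.0
t12.60 tcp [511.8 147.8 126.3] toolx [ 0.006 -0.    -1.   ] zyaw0.821 q [-0.46  0.63  0.19  1.96 -0.2   0.57  0.69] F [-0.3 -0.6  0.4] T [-0.01  0.03 -0.03] w85.0
shift [ 3.3  0.8 -1.9] rotvec [-0.006  0.004  0.004]
```

```bash
python3 -m handwheel '1 1 0 -1 0 0 0; -1 0 0 0 0 0 0; -1 0 0 0 0 0 0; -1 0 0 0 0 0 0; -1 0 0 0 0 0 0; -1 0 0 0 0 0 0; -1 0 0 0 0 0 0;  -1 0 0 0 0 0 0'
python3 - <<'E'
from fit import *
im,p=snap('wrist','w9');st()
cv2.imwrite('pics/w9.png',cv2.resize(im,(800,600)))
E
```

```text
clock: 13.4
eef_pos: [509.8, 144.7, 128.0]
tool_rot: [-1.24, 1.566, -0.42]
force: [0.3, -0.4, -1.0]
width: 17.4
t13.45 tcp [509.8 144.7 128. ] toolx [ 0.004 -0.002 -1.   ] zyaw0.820 q [-0.46  0.63  0.19  1.96 -0.2   0.57  0.69] F [-0.9 -0.3 -0.3] T [-0.04  0.04  0.06] w16.9
```

View pics/w9.png

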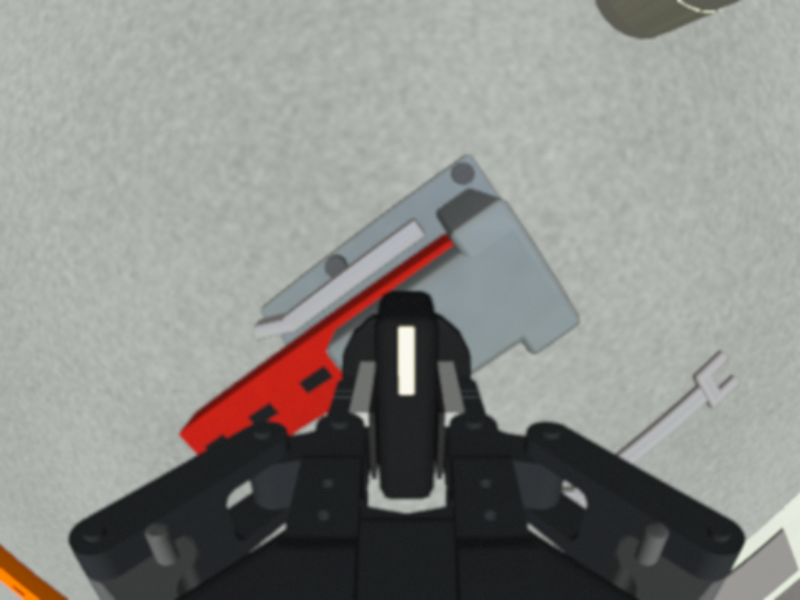

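```bash
cat > k.py <<'E'
from h import *
s,M=st(0);y=np.arctan2(M[1,2],M[0,2]);
turn=(0.820-y)%(2*np.pi);turn=turn-2*np.pi if turn>5.5 else turn
print('TURN %.3f'%turn,'Tz %.3f'%s['torque'][2],'T',s['torque'].round(2),'tau7 %.3f'%s['tau'][6],'q7 %.2f'%s['qpos'][6],'tcp',s['eef_pos'].round(1),'F',s['force'].round(1),'tx',M[:,0].round(3),'w%.1f'%s['width'])
E
python3 -m handwheel '-1 0 1 0 0.1 0 0; -1 0 1 0 0.1 0 0; -1 0 0 0 0.1 0 0' ; python3 k.py
```

```text
clock: 13.75
eef_pos: [509.7, 144.6, 128.0]
tool_rot: [-1.013, 1.564, -0.504]
force: [-1.9, 0.1, 0.8]
width: 16.6
TURN 0.311 Tz 0.032 T [0.17 0.36 0.03] tau7 0.674 q7 0.47 tcp [509.7 144.6 128. ] F [-1.9  0.1  0.8] tx [ 0.006 -0.003 -1.   ] w16.6
```

```bash
for i in 1; do :; done; python3 -m handwheel '-1 0 0 0 0.1 0 0; -1 0 0 0 0.1 0 0; -1 0 0 0 0.1 0 0' >/dev/null; python3 k.py;python3 -m handwheel '-1 0 0 0 0.1 0 0' >/dev/null; python3 k.py; python3 -m handwheel '-1 0 0 0 0.1 0 0' >/dev/null; python3 k.py
```

```text
TURN 0.622 Tz 0.079 T [-0.11  0.24  0.08] tau7 0.681 q7 0.25 tcp [509.5 144.6 128. ] F [-1.  -1.   0.5] tx [ 0.005 -0.004 -1.   ] w17.0
TURN 0.726 Tz 0.099 T [-0.18  0.21  0.1 ] tau7 0.684 q7 0.18 tcp [509.5 144.5 128. ] F [-0.5 -0.6 -0.4] tx [ 0.005 -0.004 -1.   ] w16.5
TURN 0.830 Tz 0.070 T [-0.11  0.24  0.07] tau7 0.687 q7 0.10 tcp [509.4 144.5 128. ] F [-0.2 -0.   1. ] tx [ 0.005 -0.004 -1.   ] w16.5
```

```bash
python3 -m handwheel '-1 0 0 0 0.08 0 0' >/dev/null; python3 k.py;python3 -m handwheel '-1 0 0 0 0.08 0 0' >/dev/null; python3 k.py; python3 -m handwheel '-1 0 0 0 0.08 0 0' >/dev/null; python3 k.py
```

```text
TURN 0.913 Tz 0.134 T [-0.16  0.26  0.13] tau7 0.460 q7 0.04 tcp [509.3 144.6 128. ] F [-0.9 -0.7  0.8] tx [ 0.004 -0.004 -1.   ] w16.9
TURN 0.996 Tz 0.093 T [-0.2   0.21  0.09] tau7 0.538 q7 -0.02 tcp [509.3 144.5 128. ] F [-0.3 -1.   1. ] tx [ 0.004 -0.004 -1.   ] w16.9
TURN 1.079 Tz 0.164 T [-0.19  0.22  0.16] tau7 0.541 q7 -0.08 tcp [509.3 144.6 128. ] F [-0.  -0.8  0.7] tx [ 0.004 -0.004 -1.   ] w16.8
```

```bash
python3 -m handwheel '-1 0 0 0 0.08 0 0' >/dev/null; python3 k.py;python3 -m handwheel '-1 0 0 0 0.08 0 0' >/dev/null; python3 k.py; python3 -m handwheel '-1 0 0 0 0.08 0 0' >/dev/null; python3 k.py
```

```text
TURN 1.162 Tz 0.065 T [-0.15  0.25  0.07] tau7 0.545 q7 -0.14 tcp [509.2 144.6 128. ] F [ 0.4 -1.6  1. ] tx [ 0.004 -0.005 -1.   ] w16.7
TURN 1.245 Tz 0.051 T [-0.18  0.2   0.05] tau7 0.548 q7 -0.20 tcp [509.1 144.6 128. ] F [ 0.2 -1.2  0.5] tx [ 0.003 -0.005 -1.   ] w16.8
TURN 1.328 Tz 0.095 T [-0.18  0.28  0.09] tau7 0.551 q7 -0.26 tcp [509.1 144.6 128. ] F [-0.4 -0.1  0. ] tx [ 0.003 -0.005 -1.   ] w16.8
```

```bash
python3 -m handwheel '-1 0 0 0 0.08 0 0' >/dev/null; python3 k.py;python3 -m handwheel '-1 0 0 0 0.08 0 0' >/dev/null; python3 k.py; python3 -m handwheel '-1 0 0 0 0.08 0 0' >/dev/null; python3 k.py
```

```text
TURN 1.411 Tz 0.052 T [-0.18  0.29  0.05] tau7 0.554 q7 -0.32 tcp [509.1 144.6 128. ] F [ 0.3 -1.1  0.8] tx [ 0.003 -0.005 -1.   ] w16.9
TURN 1.494 Tz 0.103 T [-0.13  0.25  0.1 ] tau7 0.553 q7 -0.38 tcp [509.  144.7 128. ] F [-1.  -0.9  0.4] tx [ 0.003 -0.005 -1.   ] w16.9
TURN 1.576 Tz 0.184 T [-0.19  0.21  0.18] tau7 0.452 q7 -0.44 tcp [509.  144.7 128. ] F [-1.  -0.7  1.2] tx [ 0.002 -0.005 -1.   ] w17.1
```

```bash
python3 -m handwheel '-1 0 0 0 0.08 0 0' >/dev/null; python3 k.py;python3 -m handwheel '-1 0 0 0 0.08 0 0' >/dev/null; python3 k.py; python3 -m handwheel '-1 0 0 0 0.08 0 0' >/dev/null; python3 k.py
```

```text
TURN 1.658 Tz 0.291 T [-0.2   0.23  0.29] tau7 0.355 q7 -0.50 tcp [509.  144.7 128. ] F [-0.5 -1.5  0.4] tx [ 0.002 -0.006 -1.   ] w16.9
TURN 1.740 Tz 0.376 T [-0.16  0.24  0.38] tau7 0.267 q7 -0.56 tcp [508.9 144.8 128. ] F [-0.2 -1.7  0.3] tx [ 0.002 -0.006 -1.   ] w16.8
TURN 1.821 Tz 0.326 T [-0.17  0.25  0.33] tau7 0.276 q7 -0.63 tcp [508.9 144.8 128. ] F [ 0.8 -2.   0.6] tx [ 0.002 -0.006 -1.   ] w17.1
```

```bash
python3 -m handwheel '-1 0 0 0 0.1 0 0; -1 0 0 0 0.1 0 0; -1 0 0 0 0.1 0 0; -1 0 0 0 0.1 0 0; -1 0 0 0 0.1 0 0' ; python3 k.py;python3 -m handwheel '-1 0 0 0 0.1 0 0; -1 0 0 0 0.1 0 0; -1 0 0 0 0.1 0 0; -1 0 0 0 0.1 0 0; -1 0 0 0 0.1 0 0' >/dev/null; python3 k.py
```

```text
clock: 15.95
eef_pos: [508.8, 145.1, 128.0]
tool_rot: [-0.03, 1.563, -1.543]
force: [-0.8, -1.4, 0.4]
width: 17.2
TURN 2.333 Tz 0.379 T [-0.03  0.25  0.38] tau7 0.470 q7 -1.02 tcp [508.8 145.1 128. ] F [-0.8 -1.4  0.4] tx [ 0.    -0.008 -1.   ] w17.2
TURN 2.846 Tz 0.394 T [0.03 0.17 0.39] tau7 0.503 q7 -1.44 tcp [508.9 145.4 128. ] F [ 0.6 -2.   1.3] tx [-0.001 -0.009 -1.   ] w16.5
```

```bash
python3 -m handwheel '-1 0 0 0 0.1 0 0; -1 0 0 0 0.1 0 0; -1 0 0 0 0.1 0 0' >/dev/null; python3 k.py;python3 -m handwheel '-1 0 0 0 0.02 0 0'>/dev/null; python3 k.py
```

```text
TURN 3.153 Tz 0.418 T [0.09 0.09 0.42] tau7 0.540 q7 -1.70 tcp [509.  145.6 128. ] F [ 0.2 -1.8  0.8] tx [-0.002 -0.01  -1.   ] w17.0
TURN 3.173 Tz 0.392 T [0.17 0.22 0.39] tau7 -0.634 q7 -1.71 tcp [509.  145.5 128. ] F [-0.6 -1.9  2.4] tx [-0.002 -0.011 -1.   ] w16.8
```

```bash
python3 -m handwheel '1 0 0 0 0 0 0; 1 0 0 0 0 0 0; 1 0 0 0 0 0 0; 1 0 0 0 0 0 0; 1 0 0 0 0 0 0'; python3 k.py
```

```text
clock: 17.35
eef_pos: [509.3, 146.7, 127.6]
tool_rot: [0.596, 1.561, -1.752]
force: [0.7, 0.0, -0.2]
width: 85.1
TURN 3.168 Tz 0.037 T [ 0.03 -0.01  0.04] tau7 -0.001 q7 -1.71 tcp [509.3 146.7 127.6] F [ 0.7  0.  -0.2] tx [-0.002 -0.009 -1.   ] w85.1
```

```bash
python3 -m handwheel '1 -20 0 0 0 0 0; 1 -30 0 0 0 0 0; 1 -40 0 0 0 0 0; 1 -30 -20 0 0 0 0; 1 0 -40 0 0 0 0; 1 0 -20 0 0 0 0; 1 0 0 0 0 0 0; 1 0 0 0 0 0 0'
python3 - <<'E'
from fit import *
im,p=snap('wrist','w10');st()
t,pt=snap('top','t10');s,ps=snap('scene','s10')
q=(510.7,146.9,1.447);h=C(q,[(-60,0,0)])[0]
k=-.745-2.93
B=cv2.resize(im,(800,600));cv2.imwrite('pics/w10r.png',B);lines(B,'wrist',q,k,p,np.array([800/512,600/384]),np.array([0,0]),strut=(h[0],h[1],q[2],12))
cv2.imwrite('pics/w10o.png',B)
a=cv2.resize(t[185:285,150:270],None,fx=5,fy=5,interpolation=2)
b=cv2.resize(s[140:230,240:340],None,fx=6,fy=6,interpolation=2);cv2.imwrite('pics/s10c.png',b);cv2.imwrite('pics/t10c.png',a)
E
```

```text
clock: 18.15
eef_pos: [451.8, 204.5, 252.2]
tool_rot: [0.628, 1.563, -1.721]
force: [-0.0, -0.4, -0.0]
width: 85.4
t18.20 tcp [451.8 204.4 252. ] toolx [-0.002 -0.008 -1.   ] zyaw-2.349 q [-1.23  0.71  1.26  1.94 -0.77  1.09 -1.99] F [-0.5 -0.3  0.3] T [ 0.02  0.04 -0.02] w85.1
```

View pics/w10o.png

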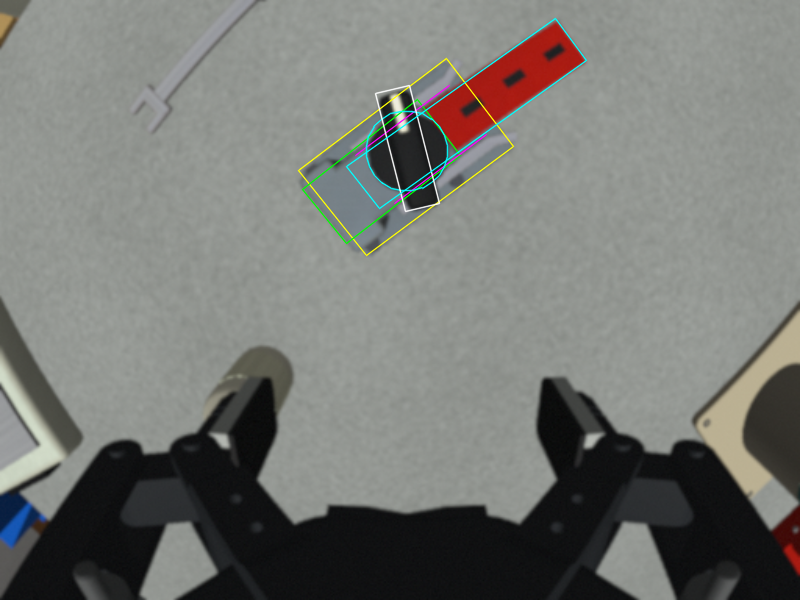

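View pics/s10c.png

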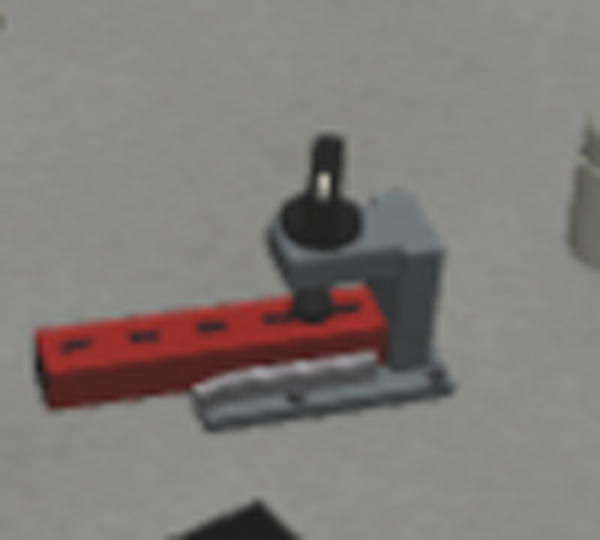

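View pics/t10.png

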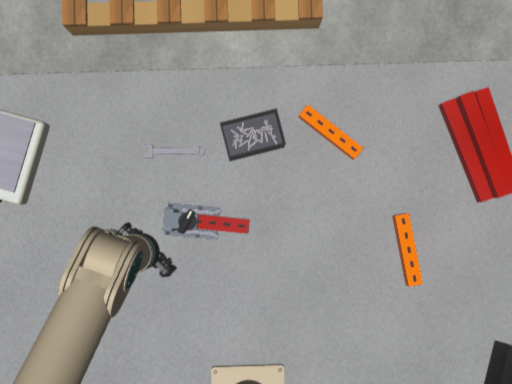

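```bash
python3 -c "
from h import *
st();print(ctrl.finish_job())"
```

```text
t18.30 tcp [452.3 203.6 252. ] toolx [-0.001 -0.009 -1.   ] zyaw-2.351 q [-1.23  0.71  1.26  1.94 -0.77  1.09 -1.99] F [ 0.5  0.1 -0.8] T [0.07 0.   0.01] w85.4
the job is handed in; nothing more can be done
None
```

The strut is clamped against the post and the job was handed in at 18.3 s, well inside the 72 s limit.

- **Strut:** I slid the red slotted strut flat along the bed between the guide strips. It stopped against the post with about 14 N of push, 0.5 mm short of where I predicted. After I let go, the wrist picture matched the fully home position to about 1 mm.
- **Knob:** Torque started rising at about 1.49 rad and levelled off at about 1.74 rad. I stopped at 3.17 rad, which is 1.68 rad past the first touch and 1.43 rad past full bite. That puts the quarter turn (1.57 rad) between those two points. After release the bar had sprung back to about 2.9 rad, as expected.
- **Last checks:** The final pictures show the strut in place with the pad on it. The bin and wrench look unmoved in the top view. The arm hides the bottle there, but the wrist and scene views show it standing. The robot is clear and reading no force.
- **Disagreements:**
  - The cameras differed by 2–4 mm on the clamp's position, and I used the wrist fit.
  - The post contact was felt rather than seen directly.
  - The pad's push-back could not be measured; I estimate about 5.5 mm from the turn.

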